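# Clip the lunch tiffin shut

### The arm

A 6-joint arm with a two-finger parallel gripper is mounted at the origin on the work surface. World frame = base frame: x ahead of the robot, y to its left, z up, the work surface at z = 0. Lengths are in m, angles in rad, forces in N, time in s.
With the tool pointing down it reaches from about 0.35 to 0.775 m from the base axis. Payload 7.3 kg.
Tool frame: the origin (TCP) lies between the finger pads; the fingertips stand 17 mm ahead of it and the grasp point (between the pads) lies 2 mm behind it; z points along the fingers, y is the line along which they close (so a half turn about z gives the same grasp; the last joint's range is limited). The gripper opens to 92 mm and grips with 3 to 60 N. Pads are 19 mm wide; open, the fingers measure 130 mm over their backs; the gripper's body (75 mm by 190 mm) begins 47 mm behind the grasp point.
Start: joints at [1.076, 0.342, 1.524, -0, 1.275, -0.146], TCP at [0.179, 0.493, 0.244] pointing down, gripper open.
Joint ranges: [-2.53, 2.53], [-0.77, 2.02], [0.04, 2.7], [-1, 4.14], [0.28, 2.66], [-3.11, 3.11]. Speed limits (rad/s): [2.57, 2.57, 3.14, 3.14, 3.14, 3.14].

### API

Orientations are given as [roll, pitch, yaw] about the fixed x, y, z axes, in that order (R = Rz(yaw) Ry(pitch) Rx(roll)).
In Python, from cell import robot, optics gives the robot as it stands.
- The arm moves only by the tool play_rows, never from a script. Its argument "rows" is a list of rows, each a list of 7 numbers: the shift along the tool's x, y, z in cm, then the turn, a rotation vector about the tool's x, y, z in rad, then the opening, from 0 (shut) to 1 (fully open). In form: [[tx, ty, tz, wx, wy, wz, grip], ...]. A call has 1 to 20 rows; each row is the pose to reach, as a shift and turn from the pose commanded when the call began, along the tool's axes at that moment; what a row does not reach only later rows make up. A row lasts 1/10 s, in which the tool goes at most 50 mm and 8.59 degrees, less where a joint would pass 70% of its speed; a pose out of reach is approached as far as the arm can. A call with a gripper value outside its range is refused whole. The fingers move at their own pace and stop on an object; "squeeze" is the grip in N (left out, the last holds). Time passes only in rows, so rows that repeat a pose let the fingers close. It gives the time, the measured TCP pose, the force, the opening and the grip force at its end, in the units of the state.
- robot.observe(): the state, without advancing time (a new reading comes with each control period).
- optics.read_camera(name): name is "side" or "top"; returns (picture, depth): 420x560x3 uint8, red, green, blue; 420x560 float32, m along the optical axis (not along the pixel's ray), 0 where there is no reading.
- optics.camera_model(name): a dict with "fx", "fy", "cx", "cy" (pixels), "origin" and "rotation" of the camera in the world. Camera axes: x right, y up, looking along -z (the intrinsics and any distortion apply to the point x, -y, -z); pixel columns grow to the right and rows downward; lengths in m; the calibration is good to about 2 mm. A picture is of the moment at which its call begins. camera_model takes no time and is no camera call.
- robot.hand_in(): hands the job in; it is judged then, once.
The state is a dict: "time": time; "qpos": joint angles; "qvel": joint speeds; "joint_efforts": joint torques, N m; "tool_pos": TCP position; "tool_rot": TCP orientation; "contact_force": force on the tool from outside, world axes, zero at the start; "torque": the same for the moment, N m; "opening": finger opening in m; "grip_force": force on a finger pad.
Only numpy, scipy, OpenCV 4.12 (cv2) and the standard library are available. Lean on these libraries where they do the work, as an engineer would, in place of code of your own. Each camera call takes 0.05 s, during which the arm holds its last target. There are 200 camera calls.

### The job

The lunch tiffin is packed, but the clips on its two sides are still leaning open. With the fingertips push each clip up against the tiffin until it stands fully home, one after the other. Do it gently and do not grip or lift anything: the tiffin stays standing where it is, and the cup, the bowl, the jar and the colander around it stay where they are.

Things in the scene. Friction and masses are not known exactly. Their poses are not given: they have to be found in the camera images.
- tiffin: steel tiffin, two round tiers and a lid, 136 mm across, 102 mm high (folded loop on the lid: 110 mm; keep the gripper's body above that), about 1.2 kg, loose on the counter; pushes over about 6 N high up may tip it, over 8 N low down slide it. Origin: centre of its underside, z up. Clips on its +y (left) and -y (right) sides; its x and y are turned up to 0.5 rad from the world's
- clip_left (a joint): value in rad of the left (+y) clip's hinge: 0 = standing upright and flush against the tiffin's side (fully home, a firm stop); grows as the clip leans outward; starts between 0.45 and 0.9, 1.25 = farthest out. The hinge is slightly stiff: the clip stays where it is left, and 1 N or less at its free end moves it; no spring, no snap.
- clip_right (a joint): value in rad of the right (-y) clip's hinge: 0 = standing upright and flush against the tiffin's side (fully home, a firm stop); grows as the clip leans outward; starts between 0.45 and 0.9, 1.25 = farthest out. The hinge is slightly stiff: the clip stays where it is left, and 1 N or less at its free end moves it; no spring, no snap.
- clip_left_tip (a point): upper end of the left clip, mid width and thickness, 110 mm from its hinge. The clip is a flat steel strap 24 mm wide, 4 mm thick, with a small lip that hooks over the lid. Hinge line: along the tiffin's x at y = +70, z = 14 mm in its frame. Home: outer face 74 mm from the tiffin's axis, end 124 mm high. Leaning q rad: end 70 + 110 sin q mm from the axis, 14 + 110 cos q mm high.
- clip_right_tip (a point): upper end of the right clip, mid width and thickness, 110 mm from its hinge. The clip is a flat steel strap 24 mm wide, 4 mm thick, with a small lip that hooks over the lid. Hinge line: along the tiffin's x at y = -70, z = 14 mm in its frame. Home: outer face 74 mm from the tiffin's axis, end 124 mm high. Leaning q rad: end 70 + 110 sin q mm from the axis, 14 + 110 cos q mm high.
- cup: white ceramic teacup with one handle, 72 mm across, 62 mm high, loose, in front of the tiffin (robot's side); origin at the centre of its underside; leave it alone
- katori: small steel bowl, 84 mm across, 38 mm high, loose, behind the tiffin, straight or to the left (it and the jar swap places); origin at the centre of its underside; leave it alone
- jar: small amber glass jar with a steel cap, 60 mm across, 85 mm high, loose, behind the tiffin, straight or to the left; origin at the centre of its underside; leave it alone
- colander: red plastic colander, 216 mm across the rim (264 mm over its handles), 95 mm high, loose, at the right of the counter; origin at the centre of its underside; leave it alone
There are look-alikes about, which are no part of the job. What is shaped like the tiffin but orange or purple is not meant.

How it is judged:
On the way, in this order (a step that is already met when the one before it is completed fails the run):
1. one clip is fully home (value of joint any of clip_left, clip_right below 0.07 rad), for 0.1 s.
2. both clips are fully home (value of joint each of clip_left, clip_right below 0.07 rad), for 0.2 s.
At the end, for the whole second after the job is handed in: both clips within 0.07 rad of upright, the tiffin at rest, upright (0.05 rad), on the counter and within 30 mm of where it stood; cup, bowl, jar and colander upright and within 20 mm of where they stood (all of step 2 and angle between tiffin's own z axis and vertical below 0.05 rad and height (world z) of tiffin below 0.005 m and distance of tiffin from where it was at the start of the episode below 0.03 m and linear speed of tiffin below 0.01 m/s and distance of each of cup, katori, jar, colander from where it was at the start of the episode below 0.02 m and angle between each of cup, katori, jar, colander's own z axis and vertical below 0.2 rad); the robot touches nothing.
It fails at once if the tiffin is lifted (10 mm) (height (world z) of tiffin above 0.01 m).
It fails at once if the tiffin is tipped (0.2 rad) (angle between tiffin's own z axis and vertical above 0.2 rad).
It fails at once if the tiffin is shoved more than 40 mm (distance of tiffin from where it was at the start of the episode above 0.04 m).
It fails at once if the robot presses on the tiffin or its clips with more than 30 N (contact force between any of the arm, the fingers and tiffin above 30 N).
It fails at once if the cup, bowl, jar or colander is lifted or knocked away (30 mm or 0.4 rad) (distance of any of cup, katori, jar, colander from where it was at the start of the episode above 0.03 m or angle between any of cup, katori, jar, colander's own z axis and vertical above 0.4 rad).
It also fails if it takes over 48 s, if anything falls off the work surface, if the arm or the gripper's body presses on something with over 40 N, if the wrist force passes 120 N, or if a joint passes its speed limit or range.

## Working session

There is one attempt and no reset: what is moved stays moved. The work goes in short steps, Python scripts to look and compute and a tool call to move; the robot and the scene stay as the last step left them, time stands still between calls to the robot, and variables do not carry over. Pictures are saved under pics/ and viewed, at most 10 in all, crops included, and the job is handed in when it is done.

Besides the shell and the picture viewer there is one more tool, called after "Emit:" by a JSON object that holds its "op" and its "data", one argument or row to a line. play_rows: Moves the arm, as the interface text tells. Its arguments: {"type":"object","properties":{"rows":{"type":"array"},"squeeze":{"type":"number"}},"required":["rows"]}

```bash
mkdir -p pics; ls; python3 - <<'E'
from cell import robot, optics
import cv2, numpy as np
for n in("side","top"):
    p,d=optics.read_camera(n); cv2.imwrite(f"pics/{n}0.png",p[:,:,::-1]); np.savez(f"{n}0.npz",p=p,d=d)
    print(n,{k:np.round(v,3).tolist() for k,v in optics.camera_model(n).items() if not isinstance(v,str)})
s=robot.observe();print(s)
E
```

```text
pics
side {'fx': 474.631, 'fy': 474.631, 'cx': 280.613, 'cy': 202.477, 'origin': [0.484, -1.334, 0.747], 'rotation': [1.076, -0.007, -0.048]}
top {'fx': 530.801, 'fy': 530.801, 'cx': 281.358, 'cy': 212.888, 'origin': [0.411, -0.151, 1.402], 'rotation': [0.092, 0.007, -1.559]}
{'time': 0.1, 'qpos': array([ 1.07601597e+00,  3.42633044e-01,  1.52490013e+00, -1.91868056e-05,
        1.27540633e+00, -1.45971675e-01]), 'qvel': array([ 6.52380689e-04, -1.26104229e-03, -2.09742434e-03,  1.01218740e-06,
        1.79026297e-03,  1.48328355e-03]), 'joint_efforts': array([ 6.30048999e-04, -4.32005739e+01, -2.44693226e+01,  7.18317926e-02,
        5.26710448e-02, -5.35054198e-05]), 'tool_pos': array([0.17924392, 0.49309877, 0.24313229]), 'tool_rot': array([-3.14025746e+00, -1.77750746e-04,  2.79278945e+00]), 'contact_force': array([ 0.44177045,  0.56925891, -0.62040713]), 'torque': array([ 0.06892173,  0.04192818, -0.05328422]), 'grip_force': 0.0, 'opening': 0.09169825612255356}
```

View pics/side0.png

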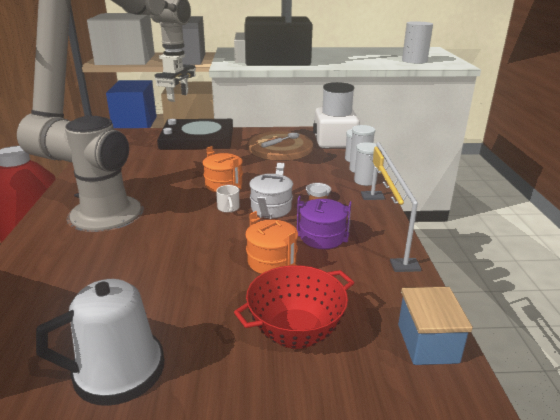

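View pics/top0.png

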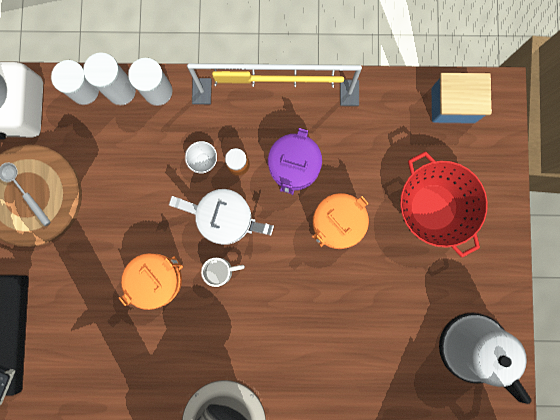

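The side view shows the steel tiffin at about (271,195). In the top view it is at (223,216), with clip ends near (172,202) on the left and (270,230) on the right. The cup is at (216,272), the bowl at (200,157), the jar at (236,160), and the orange look-alike's left edge is near 313.

```bash
cat > h.py <<'E'
import numpy as np, cv2
from cell import robot, optics
from scipy.spatial.transform import Rotation as R
def rot(m):
    r=np.array(m["rotation"]); return r if r.shape==(3,3) else R.from_euler("xyz",r).as_matrix()
def cloud(n,d):
    m=optics.camera_model(n); v,u=np.mgrid[:d.shape[0],:d.shape[1]]
    c=np.dstack([(u-m["cx"])/m["fx"]*d,-(v-m["cy"])/m["fy"]*d,-d])
    return c@rot(m).T+np.array(m["origin"])
def ray(n,u,v,z):
    m=optics.camera_model(n); r=rot(m)@[(u-m["cx"])/m["fx"],-(v-m["cy"])/m["fy"],-1]; o=np.array(m["origin"])
    return o+r*(z-o[2])/r[2]
E
python3 - <<'E'
from h import *
f=np.load("top0.npz");p,d=f["p"],f["d"]; P=cloud("top",d)
print("table",P[330,300],P[250,290])
hsv=cv2.cvtColor(p,cv2.COLOR_RGB2HSV)
steel=(hsv[...,1]<60)&(P[...,2]>.02)&(d>0)
n,lab,st,ce=cv2.connectedComponentsWithStats(steel.astype(np.uint8))
for i in range(1,n):
    if st[i,4]>60 and 150<ce[i][0]<290 and 120<ce[i][1]<300:
        q=P[lab==i]; print(st[i],ce[i].round(),q.min(0).round(3),q.max(0).round(3),np.median(q,0).round(3))
lid=steel&(P[...,2]>.09)&(P[...,2]<.108); lid[:, :185]=0; lid[:,265:]=0; lid[:180]=0; lid[250:]=0
c=cv2.minEnclosingCircle(P[lid][:,:2].astype(np.float32)); print("lid",c, P[lid].mean(0))
for s,(a,b) in {"L":(165,190),"R":(256,276)}.items():
    q=P[190:245,a:b][steel[190:245,a:b]]; print(s); print(q[np.argsort(q[:,1])][::max(1,len(q)//25)].round(3).tolist())
cv2.imwrite("pics/crop.png",cv2.resize(p[140:290,140:340,::-1],None,fx=4,fy=4,interpolation=cv2.INTER_CUBIC))
f=np.load("side0.npz");cv2.imwrite("pics/crops.png",cv2.resize(f["p"][150:250,190:340,::-1],None,fx=5,fy=5,interpolation=cv2.INTER_CUBIC))
E
```

```text
table [ 0.23499048 -0.1924529   0.00029281] [ 0.44218246 -0.16428555 -0.00110743]
[185 141  32  31 313] [200. 154.] [0.643 0.031 0.02 ] [0.725 0.114 0.044] [0.693 0.08  0.032]
[225 148  22  22 364] [235. 159.] [ 0.644 -0.05   0.057] [0.696 0.003 0.094] [ 0.668 -0.024  0.084]
[ 169  189   83   55 2656] [219. 215.] [ 0.457 -0.062  0.021] [0.59  0.136 0.114] [0.527 0.009 0.098]
[250 219  24  16 200] [262. 228.] [ 0.478 -0.121  0.02 ] [ 0.521 -0.059  0.112] [ 0.496 -0.093  0.068]
[202 257  43  29 290] [219. 271.] [ 0.351 -0.046  0.02 ] [0.421 0.057 0.066] [0.391 0.012 0.056]
lid ((0.5148751139640808, -0.015134710818529129), 0.08959142118692398) [0.52292667 0.00366619 0.09860428]
L
[[0.552, 0.095, 0.058], [0.551, 0.097, 0.048], [0.55, 0.098, 0.054], [0.56, 0.1, 0.06], [0.55, 0.101, 0.052], [0.542, 0.102, 0.059], [0.559, 0.104, 0.064], [0.557, 0.106, 0.057], [0.552, 0.107, 0.064], [0.553, 0.108, 0.069], [0.56, 0.109, 0.077], [0.553, 0.111, 0.07], [0.558, 0.111, 0.093], [0.55, 0.112, 0.099], [0.563, 0.113, 0.096], [0.558, 0.115, 0.076], [0.546, 0.116, 0.095], [0.547, 0.116, 0.078], [0.556, 
[... 211 characters left out ...]
, 0.098], [0.549, 0.135, 0.109]]
R
[[0.498, -0.121, 0.109], [0.493, -0.119, 0.105], [0.486, -0.116, 0.105], [0.478, -0.114, 0.11], [0.493, -0.114, 0.101], [0.483, -0.111, 0.098], [0.498, -0.111, 0.096], [0.489, -0.109, 0.096], [0.496, -0.108, 0.091], [0.501, -0.106, 0.098], [0.488, -0.104, 0.096], [0.501, -0.104, 0.097], [0.484, -0.101, 0.095], [0.499, -0.101, 0.093], [0.486, -0.099, 0.097], [0.483, -0.096, 0.097], [0.5, -0.095, 0.068], [0.495, -0.093, 0.07], [0.485, -0.09, 0.066], [0.506, -0.089, 0.058], [0.493, -0.087, 0.061], [0.509, -0.086, 0.044], [0.501, -0.084, 0.052], [0.493, -0.082, 0.051], [0.51, -0.081, 0.039], [0.499, -0.079, 0.043], [0.494, -0.076, 0.043], [0.51, -0.075, 0.028]]
```

View pics/crop.png

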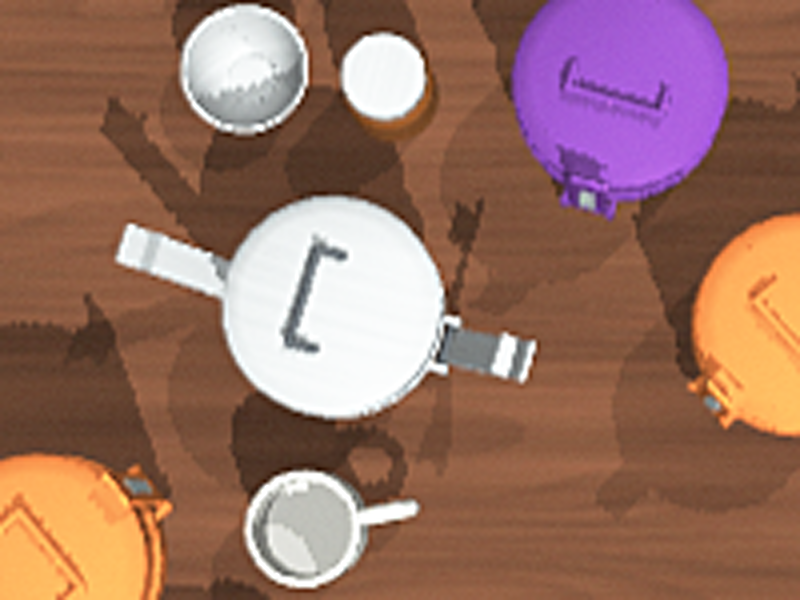

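View pics/crops.png

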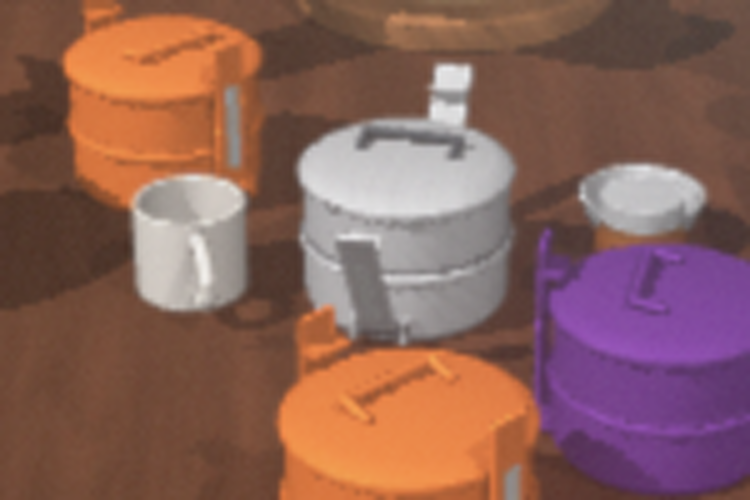

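The crops show the lid circle centred at about (223.3,216.7) in full-picture pixels. The left clip end is at (172,202) and the right at (271,230). The cup handle points towards -y.

```bash
python3 - <<'E'
from h import *
f=np.load("top0.npz");P=cloud("top",f["d"])
c=ray("top",223.3,216.7,.098); print("lid",c)
L=ray("top",172.2,201.8,.108); Rr=ray("top",271.8,230.2,.108); print(L,Rr)
ax=(L-Rr)[:2]; yaw=np.arctan2(-ax[0],ax[1]); print("yaw of tiffin",yaw)
u=ax/np.linalg.norm(ax)
for t in(L,Rr):
    e=(t-c)[:2]; print("along",e@u,"lat",e@[u[1],-u[0]],"q",np.arcsin((abs(e@u)-.07)/.11))
# strap direction from cloud
for a,b in((165,190),(256,276)):
    q=P[190:245,a:b].reshape(-1,3); q=q[q[:,2]>.025]; v=np.linalg.svd((q-q.mean(0)))[2][0] if 0 else cv2.fitLine(q.astype(np.float32),cv2.DIST_HUBER,0,.01,.01).ravel()
    print(v, "lean",np.arctan2(np.hypot(v[0],v[1]),abs(v[2])), "yaw",np.arctan2(-v[0],v[1]))
# side view check
g=np.load("side0.npz");S=cloud("side",g["d"])
for n,(x,y) in {"Ltip":(450,66),"Rtip":(358,238),"lid":(405,170)}.items():
    w=S[150+y//5-1:150+y//5+3,190+x//5-1:190+x//5+2]; print(n,np.median(w.reshape(-1,3),0).round(3))
print("cup",ray("top",214.5,272,.06),"handle",ray("top",243,267,.05),"orange edge",ray("top",313,238,.08),"orangeL",ray("top",181,265,.1),"bowl",ray("top",201,157,.038),"jar",ray("top",236,159,.085))
E
```

```text
lid [0.5199935  0.00209662 0.098     ]
[0.55444848 0.12738721 0.108     ] [ 0.48743678 -0.11833243  0.108     ]
yaw of tiffin -0.26624164989320886
along 0.12994152325396174 lat 0.0002761370544555261 q 0.5762972066813828
along -0.124751841491466 lat 0.0002761370544555294 q 0.5209957399028236
[-0.10572792 -0.19529997  0.975028    0.53915155  0.08730966  0.21605536] lean 0.2239494 yaw 2.6454058
[-0.06634935 -0.05326458  0.9963737   0.4938956  -0.09866248  0.09434518] lean 0.085187376 yaw 2.247236
Ltip [0.559 0.133 0.101]
Rtip [ 0.49  -0.116  0.105]
lid [ 0.522 -0.022  0.102]
cup [0.383311  0.0256314 0.06     ] handle [ 0.39659245 -0.04508924  0.05      ] orange edge [ 0.47085122 -0.22048707  0.08      ] orangeL [0.40013302 0.10273812 0.1       ] bowl [0.68068409 0.07085238 0.038     ] jar [ 0.66721845 -0.02514226  0.085     ]
```

Emit:
{"op": "play_rows", "data": {
  "rows": [
    [-47.6, -19, 0, 0, 0, 1.488, 0],
    [-47.6, -19, 0, 0, 0, 1.488, 0],
    [-47.6, -19, 0, 0, 0, 1.488, 0],
    [-47.6, -19, 0, 0, 0, 1.488, 0],
    [-47.6, -19, 0, 0, 0, 1.488, 0],
    [-47.6, -19, 0, 0, 0, 1.488, 0],
    [-47.6, -19, 0, 0, 0, 1.488, 0],
    [-47.6, -19, 0, 0, 0, 1.488, 0],
    [-47.6, -19, 0, 0, 0, 1.488, 0],
    [-47.6, -19, 0, 0, 0, 1.488, 0],
    [-47.6, -19, 0, 0, 0, 1.488, 0],
    [-47.6, -19, 0, 0, 0, 1.488, 0],
    [-47.6, -19, 0, 0, 0, 1.488, 0],
    [-47.6, -19, 0, 0, 0, 1.488, 0],
    [-47.6, -19, 0, 0, 0, 1.488, 0],
    [-47.6, -19, 0, 0, 0, 1.488, 0]
  ]
}}

```text
time: 1.7
tool_pos: [0.5612, 0.1532, 0.2441]
tool_rot: [3.141, -0.0, 1.307]
contact_force: [-0.8, -0.8, 0.0]
opening: 0.0004
grip_force: 0.0
```

Emit:
{"op": "play_rows", "data": {
  "rows": [
    [0, 0, 4, 0, 0, 0, 0],
    [0, 0, 8, 0, 0, 0, 0],
    [0, 0, 11, 0, 0, 0, 0],
    [0, 0, 13, 0, 0, 0, 0],
    [0, 0, 14.3, 0, 0, 0, 0],
    [0, 0, 14.3, 0, 0, 0, 0],
    [0, 0, 14.3, 0, 0, 0, 0]
  ]
}}

```text
time: 2.4
tool_pos: [0.5623, 0.1525, 0.1016]
tool_rot: [3.14, -0.001, 1.305]
contact_force: [0.7, -0.3, -0.2]
opening: 0.0005
grip_force: 0.0
```

```bash
python3 - <<'E'
from h import *
p,d=optics.read_camera("side"); q,_=optics.read_camera("top")
a=cv2.resize(p[110:230,200:340,::-1],(560,480),interpolation=cv2.INTER_CUBIC)
cv2.imwrite("pics/a.png",a); print(robot.observe()["contact_force"])
E
```

```text
[ 0.0880129  -0.27508472  0.38423754]
```

View pics/a.png

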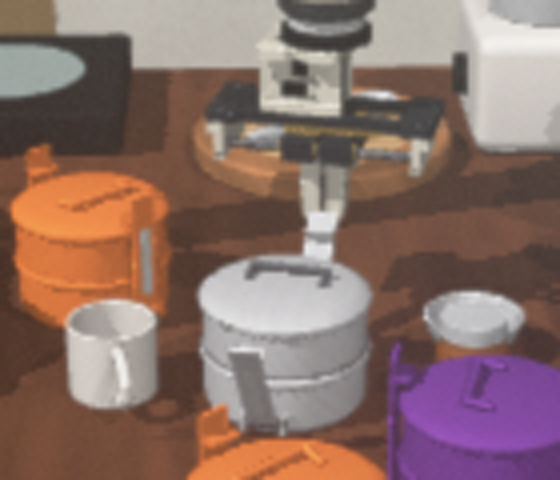

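The closed fingers (320,190) stand just behind the left clip (318,235) and are lined up with it. I'll push inward.

Emit:
{"op": "play_rows", "data": {
  "rows": [
    [-1, 0, 0, 0, 0, 0, 0],
    [-1.7, 0, 0, 0, 0, 0, 0],
    [-2.4, 0, 0, 0, 0, 0, 0],
    [-3.1, 0, 0, 0, 0, 0, 0],
    [-3.8, 0, 0, 0, 0, 0, 0],
    [-4.5, 0, 0, 0, 0, 0, 0],
    [-5.1, 0, 0, 0, 0, 0, 0],
    [-5.6, 0, 0, 0, 0, 0, 0],
    [-6, 0, 0, 0, 0, 0, 0],
    [-6.3, 0, 0, 0, 0, 0, 0],
    [-6.5, 0, 0, 0, 0, 0, 0],
    [-6.5, 0, 0, 0, 0, 0, 0],
    [-6.5, 0, 0, 0, 0, 0, 0]
  ]
}}

```text
time: 3.8
tool_pos: [0.5447, 0.0895, 0.1006]
tool_rot: [-3.141, 0.0, 1.305]
contact_force: [-0.6, -0.1, -0.6]
opening: 0.0004
grip_force: 0.0
```

Emit:
{"op": "play_rows", "data": {
  "rows": [
    [-0.1, 0, 0, 0, 0, 0, 0],
    [-0.2, 0, 0, 0, 0, 0, 0],
    [-0.3, 0, 0, 0, 0, 0, 0],
    [-0.4, 0, 0, 0, 0, 0, 0],
    [-0.4, 0, 0, 0, 0, 0, 0]
  ]
}}

```text
time: 4.3
tool_pos: [0.5438, 0.0866, 0.1008]
tool_rot: [3.141, -0.002, 1.305]
contact_force: [0.9, 5.7, -0.7]
opening: 0.0004
grip_force: 2.8
```

Emit:
{"op": "play_rows", "data": {
  "rows": [
    [0.1, 0, 0, 0, 0, 0, 0],
    [1, 0, 0, 0, 0, 0, 0],
    [3, 0, 0, 0, 0, 0, 0],
    [5, 0, 0, 0, 0, 0, 0],
    [5, 0, -4, 0, 0, 0, 0],
    [5, 0, -9, 0, 0, 0, 0],
    [5, 0, -14, 0, 0, 0, 0],
    [5, 0, -14, 0, 0, 0, 0]
  ]
}}

```text
time: 5.1
tool_pos: [0.56, 0.1346, 0.2484]
tool_rot: [3.128, -0.005, 1.305]
contact_force: [0.7, 0.6, -0.1]
opening: 0.0004
grip_force: 0.0
```

```bash
python3 - <<'E'
from h import *
p,d=optics.read_camera("side"); q,_=optics.read_camera("top"); print(robot.observe()["contact_force"])
a=cv2.resize(p[140:230,210:315,::-1],(560,480),interpolation=cv2.INTER_CUBIC)
b=np.zeros((480,240,3),np.uint8); c=cv2.resize(q[180:250,160:195,::-1],(240,480),interpolation=cv2.INTER_CUBIC)
cv2.imwrite("pics/b.png",np.hstack([a,c])); np.savez("b.npz",p=p,q=q)
E
```

```text
[ 0.29758062 -0.1130741  -0.6284574 ]
```

View pics/b.png

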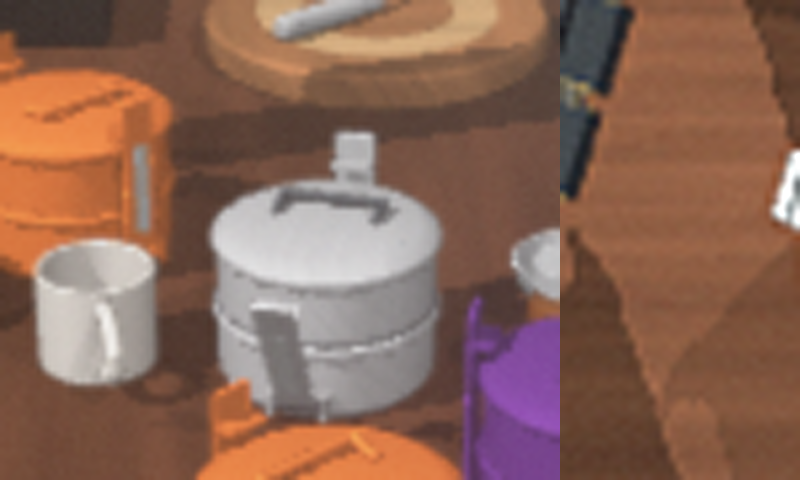

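The left clip now stands near upright. Its outer edge in the top view is at about (191,210). I'll check that edge and the lid position against the home values.

```bash
python3 - <<'E'
from h import *
f=np.load("b.npz");g=np.load("top0.npz")["p"]; u=np.array([.263,.965])
a=cv2.cvtColor(g[200:240,205:250],cv2.COLOR_RGB2GRAY).astype(np.float32);b=cv2.cvtColor(f["q"][200:240,205:250],cv2.COLOR_RGB2GRAY).astype(np.float32)
print("lid shift px",cv2.phaseCorrelate(a,b))
hsv=cv2.cvtColor(f["q"],cv2.COLOR_RGB2HSV); m=((hsv[...,1]<60)&(hsv[...,2]>120)).astype(np.uint8)
m[:, :184]=0; ys,xs=np.nonzero(m[198:222,:200]); 
for y in range(200,220): print(y,xs[ys+198==y][:1],end=" ")
for px in((190.9,210.5),(191.5,209)):
  t=ray("top",*px,.122); print(t,(t[:2]-[.520,.002])@u)
E
```

```text
lid shift px ((0.8171231560994521, 0.10688738279728938), 1.022688807911343)
200 [] 201 [] 202 [193] 203 [193] 204 [193] 205 [193] 206 [192] 207 [192] 208 [192] 209 [191] 210 [191] 211 [191] 212 [193] 213 [194] 214 [196] 215 [196] 216 [196] 217 [196] 218 [196] 219 [196] [0.53217072 0.07827805 0.122     ] 0.0768092149897634
[0.53584402 0.07692182 0.122     ] 0.07646653164651204
```

Emit:
{"op": "play_rows", "data": {
  "rows": [
    [-5, 0, 0, 0, 0, 0, 0],
    [-10, 0, 0, 0, 0, 0, 0],
    [-15, 0, 0, 0, 0, 0, 0],
    [-20, 0, 0, 0, 0, 0, 0],
    [-25, -0.4, 0, 0, 0, 0, 0],
    [-28.5, -0.4, 0, 0, 0, 0, 0],
    [-29.1, -0.4, 0, 0, 0, 0, 0],
    [-29.1, -0.4, 0, 0, 0, 0, 0],
    [-29.1, -0.4, 0, 0, 0, 0, 0]
  ]
}}

```text
time: 6.1
tool_pos: [0.4764, -0.1448, 0.2398]
tool_rot: [-3.14, -0.001, 1.305]
contact_force: [1.2, -0.2, 0.5]
opening: 0.0005
grip_force: 0.0
```

Emit:
{"op": "play_rows", "data": {
  "rows": [
    [0, 0.3, 4, 0, 0, 0, 0],
    [0, 0.3, 8, 0, 0, 0, 0],
    [0, 0.3, 11, 0, 0, 0, 0],
    [0, 0.3, 13, 0, 0, 0, 0],
    [0, 0.3, 13.9, 0, 0, 0, 0],
    [0, 0.3, 13.9, 0, 0, 0, 0],
    [0, 0.3, 13.9, 0, 0, 0, 0]
  ]
}}

```text
time: 6.8
tool_pos: [0.4801, -0.1462, 0.1024]
tool_rot: [3.14, 0.0, 1.306]
contact_force: [0.3, -0.3, 0.5]
opening: 0.0004
grip_force: 0.0
```

Emit:
{"op": "play_rows", "data": {
  "rows": [
    [1, 0.3, 0, 0, 0, 0, 0],
    [1.7, 0.3, 0, 0, 0, 0, 0],
    [2.4, 0.3, 0, 0, 0, 0, 0],
    [3.1, 0.3, 0, 0, 0, 0, 0],
    [3.8, 0.3, 0, 0, 0, 0, 0],
    [4.4, 0.3, 0, 0, 0, 0, 0],
    [4.9, 0.3, 0, 0, 0, 0, 0],
    [5.2, 0.3, 0, 0, 0, 0, 0],
    [5.4, 0.3, 0, 0, 0, 0, 0],
    [5.4, 0.3, 0, 0, 0, 0, 0],
    [5.4, 0.3, 0, 0, 0, 0, 0]
  ]
}}

```text
time: 7.9
tool_pos: [0.4964, -0.0953, 0.1016]
tool_rot: [-3.141, -0.0, 1.305]
contact_force: [-1.1, -0.1, -1.2]
opening: 0.0004
grip_force: 0.0
```

Emit:
{"op": "play_rows", "data": {
  "rows": [
    [0.1, 0, 0, 0, 0, 0, 0],
    [0.2, 0, 0, 0, 0, 0, 0],
    [0.3, 0, 0, 0, 0, 0, 0],
    [0.4, 0, 0, 0, 0, 0, 0],
    [0.5, 0, 0, 0, 0, 0, 0],
    [0.6, 0, 0, 0, 0, 0, 0],
    [0.6, 0, 0, 0, 0, 0, 0]
  ]
}}

```text
time: 8.6
tool_pos: [0.4981, -0.0894, 0.1017]
tool_rot: [3.142, -0.0, 1.305]
contact_force: [0.0, -0.2, 0.1]
opening: 0.0006
grip_force: 0.1
```

Emit:
{"op": "play_rows", "data": {
  "rows": [
    [0.1, 0, 0, 0, 0, 0, 0],
    [0.2, 0, 0, 0, 0, 0, 0],
    [0.3, 0, 0, 0, 0, 0, 0],
    [0.3, 0, 0, 0, 0, 0, 0]
  ]
}}

```text
time: 9.0
tool_pos: [0.4988, -0.0865, 0.1017]
tool_rot: [-3.142, -0.0, 1.305]
contact_force: [-0.0, 0.1, -0.9]
opening: 0.0006
grip_force: 0.0
```

Emit:
{"op": "play_rows", "data": {
  "rows": [
    [0.1, 0, 0, 0, 0, 0, 0],
    [0.2, 0, 0, 0, 0, 0, 0],
    [0.2, 0, 0, 0, 0, 0, 0]
  ]
}}

```text
time: 9.3
tool_pos: [0.4994, -0.0846, 0.1017]
tool_rot: [3.142, -0.0, 1.305]
contact_force: [-0.4, 0.5, 1.0]
opening: 0.0005
grip_force: 0.0
```

Emit:
{"op": "play_rows", "data": {
  "rows": [
    [0.1, 0, 0, 0, 0, 0, 0],
    [0.2, 0, 0, 0, 0, 0, 0],
    [0.2, 0, 0, 0, 0, 0, 0]
  ]
}}

```text
time: 9.6
tool_pos: [0.4999, -0.0827, 0.1017]
tool_rot: [3.142, -0.0, 1.305]
contact_force: [-0.2, -0.6, -0.1]
opening: 0.0006
grip_force: 0.0
```

Emit:
{"op": "play_rows", "data": {
  "rows": [
    [0.1, 0, 0, 0, 0, 0, 0],
    [0.15, 0, 0, 0, 0, 0, 0],
    [0.15, 0, 0, 0, 0, 0, 0]
  ]
}}

```text
time: 9.9
tool_pos: [0.5003, -0.0813, 0.1017]
tool_rot: [3.142, -0.0, 1.305]
contact_force: [0.6, 0.4, 0.2]
opening: 0.0003
grip_force: 0.0
```

```bash
python3 - <<'E'
from h import *
p,d=optics.read_camera("side"); q,_=optics.read_camera("top"); print(robot.observe()["contact_force"])
a=cv2.resize(p[140:230,210:315,::-1],(560,480),interpolation=cv2.INTER_CUBIC)
c=cv2.resize(q[180:250,180:215,::-1],(240,480),interpolation=cv2.INTER_CUBIC)
cv2.imwrite("pics/c.png",np.hstack([a,c])); np.savez("c.npz",p=p,q=q)
E
```

```text
[ 0.97227198  0.02469636 -0.09644562]
```

View pics/c.png

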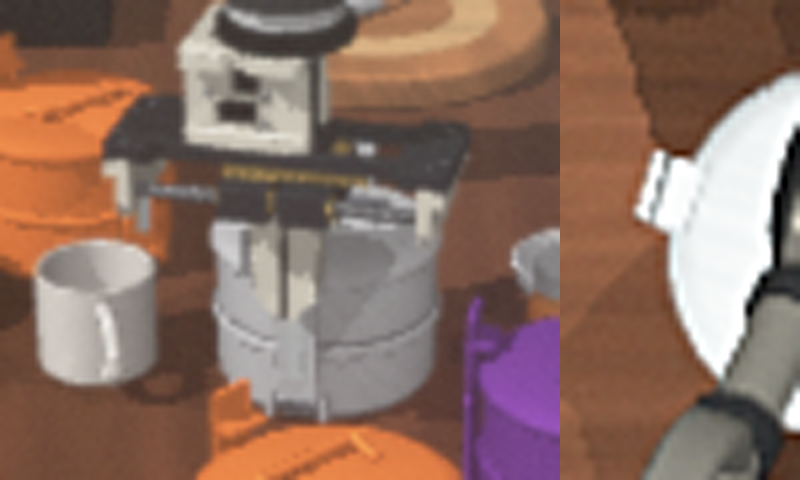

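The fingers press on the right clip, which is now nearly upright. The left clip stands at the lid's edge, at about (191,208) in the top view. I'll continue in small steps.

Emit:
{"op": "play_rows", "data": {
  "rows": [
    [0.1, 0, 0, 0, 0, 0, 0],
    [0.15, 0, 0, 0, 0, 0, 0],
    [0.15, 0, 0, 0, 0, 0, 0]
  ]
}}

```text
time: 10.3
tool_pos: [0.5007, -0.0798, 0.1017]
tool_rot: [-3.142, -0.0, 1.305]
contact_force: [0.3, -0.7, 0.3]
opening: 0.0003
grip_force: 0.1
```

Emit:
{"op": "play_rows", "data": {
  "rows": [
    [0.1, 0, 0, 0, 0, 0, 0],
    [0.15, 0, 0, 0, 0, 0, 0],
    [0.15, 0, 0, 0, 0, 0, 0]
  ]
}}

```text
time: 10.6
tool_pos: [0.5011, -0.0784, 0.1017]
tool_rot: [3.142, -0.0, 1.305]
contact_force: [-1.1, -0.3, -0.1]
opening: -0.0
grip_force: 0.0
```

Emit:
{"op": "play_rows", "data": {
  "rows": [
    [0.1, 0, 0, 0, 0, 0, 0],
    [0.1, 0, 0, 0, 0, 0, 0],
    [0.1, 0, 0, 0, 0, 0, 0]
  ]
}}

```text
time: 10.9
tool_pos: [0.5013, -0.0777, 0.1017]
tool_rot: [-3.142, 0.0, 1.305]
contact_force: [-1.0, -2.4, 0.8]
opening: 0.0006
grip_force: 1.2
```

Emit:
{"op": "play_rows", "data": {
  "rows": [
    [0.05, 0, 0, 0, 0, 0, 0],
    [0.05, 0, 0, 0, 0, 0, 0],
    [0.05, 0, 0, 0, 0, 0, 0]
  ]
}}

```text
time: 11.2
tool_pos: [0.5013, -0.0775, 0.1017]
tool_rot: [3.142, 0.001, 1.305]
contact_force: [-1.7, -5.4, 1.0]
opening: 0.0006
grip_force: 2.5
```

Firm stop on the right. The two contact positions are 169.5 mm apart, against the 148 + 19 = 167 mm expected. I'll retract and check.

Emit:
{"op": "play_rows", "data": {
  "rows": [
    [-0.1, 0, 0, 0, 0, 0, 0],
    [-1, 0, 0, 0, 0, 0, 0],
    [-3, 0, 0, 0, 0, 0, 0],
    [-5, 0, 0, 0, 0, 0, 0],
    [-5, 0, -4, 0, 0, 0, 0],
    [-5, 0, -9, 0, 0, 0, 0],
    [-5, 0, -14, 0, 0, 0, 0],
    [-9, 0, -14, 0, 0, 0, 0],
    [-13, 0, -14, 0, 0, 0, 0],
    [-17, 0, -14, 0, 0, 0, 0],
    [-17, 0, -14, 0, 0, 0, 0],
    [-17, 0, -14, 0, 0, 0, 0]
  ]
}}

```text
time: 12.4
tool_pos: [0.4563, -0.2416, 0.2415]
tool_rot: [-3.141, -0.001, 1.303]
contact_force: [0.2, 0.4, -0.1]
opening: 0.0007
grip_force: 0.0
```

```bash
python3 - <<'E'
from h import *
p,d=optics.read_camera("side"); q,_=optics.read_camera("top"); print(robot.observe()["contact_force"])
a=cv2.resize(p[140:230,210:300,::-1],(380,380),interpolation=cv2.INTER_CUBIC)
c=cv2.resize(q[175:255,180:265,::-1],(404,380),interpolation=cv2.INTER_CUBIC)
cv2.imwrite("pics/d.png",np.hstack([a,c])); np.savez("d.npz",p=p,q=q)
g=np.load("top0.npz")["p"]
G=lambda i,r:cv2.cvtColor(i[r],cv2.COLOR_RGB2GRAY).astype(np.float32)
for n,r in {"lid":np.s_[200:240,205:250],"bowl":np.s_[138:176,182:220],"jar":np.s_[145:175,222:252],"cup":np.s_[255:290,198:245]}.items(): print(n,cv2.phaseCorrelate(G(g,r),G(q,r)))
E
```

```text
[ 0.49777192 -0.41108564 -0.81586981]
lid ((0.7734583087494755, 0.08512686892305865), 1.0528388788965013)
bowl ((-0.04285305728295441, 0.05480050488074184), 0.9655079965293407)
jar ((0.02131252670486994, 0.06024997841470281), 1.0027350262800852)
cup ((-0.026270579962407226, 0.023598602875722463), 0.971215169324919)
```

View pics/d.png

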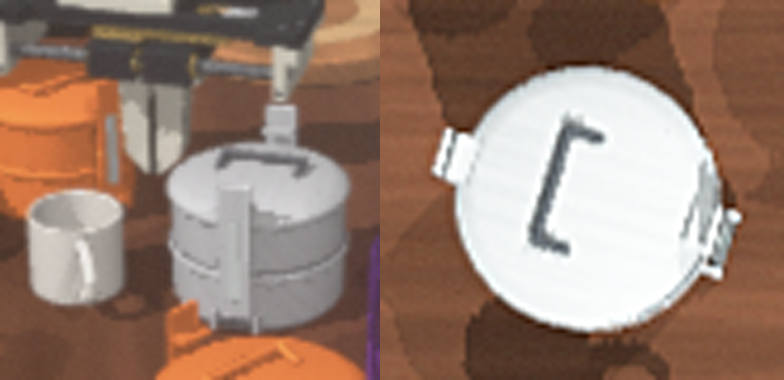

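The right clip stands flush. The cup, bowl and jar have not moved, and the tiffin shifted about 2 mm. One last numeric check on the left clip, measured against the lid in this same picture.

```bash
python3 - <<'E'
from h import *
q=np.load("d.npz")["q"]; u=np.array([.263,.965]); v=np.array([.965,-.263])
hsv=cv2.cvtColor(q,cv2.COLOR_RGB2HSV); m=((hsv[...,1]<70)&(hsv[...,2]>110)).astype(np.uint8); m[:,:186]=0;m[:,262:]=0;m[:185]=0;m[250:]=0
k=cv2.morphologyEx(m,cv2.MORPH_OPEN,cv2.getStructuringElement(cv2.MORPH_ELLIPSE,(25,25)))
c=max(cv2.findContours(k,0,1)[0],key=cv2.contourArea); e=cv2.fitEllipse(c); print(e)
C=ray("top",*e[0],.095)[:2]; print("C",C)
ys,xs=np.nonzero(m)
pts=np.array([ray("top",x,y,.124)[:2]-C for x,y in zip(xs,ys)]); s=pts@u; l=pts@v
for b in range(-14,15,4):
    w=abs(l*1000-b)<2; print(b,"L",s[w].max().round(4),"R",s[w].min().round(4))
E
```

```text
((233.2549285888672, 220.27403259277344), (34.95609664916992, 44.226341247558594), 16.456222534179688)
C [ 0.51166301 -0.0223727 ]
-14 L 0.0871 R -0.0519
-10 L 0.0985 R -0.0529
-6 L 0.1022 R -0.0522
-2 L 0.103 R -0.0532
2 L 0.102 R -0.0525
6 L 0.1034 R -0.0534
10 L 0.1018 R -0.0544
14 L 0.1032 R -0.0537
```

```bash
python3 - <<'E'
from h import *
q=np.load("d.npz")["q"]; u=np.array([.263,.965]); v=np.array([.965,-.263])
hsv=cv2.cvtColor(q,cv2.COLOR_RGB2HSV); m=((hsv[...,1]<70)&(hsv[...,2]>110)).astype(np.uint8); m[:,:186]=0;m[:,262:]=0;m[:185]=0;m[250:]=0
c=max(cv2.findContours(m,0,1)[0],key=cv2.contourArea)[:,0].astype(float)
P=np.array([ray("top",x,y,.095)[:2] for x,y in c])
from scipy.optimize import least_squares
r=least_squares(lambda t:np.hypot(*(P-t[:2]).T)-t[2],[.52,0,.068],loss="soft_l1",f_scale=.001).x; print(r)
ys,xs=np.nonzero(m); pts=np.array([ray("top",x,y,.123)[:2]-r[:2] for x,y in zip(xs,ys)])
s=pts@u;l=pts@v; print([(b,s[abs(l*1000-b)<2].max().round(4)) for b in range(-14,15,4)])
E
```

```text
[0.52101946 0.0025164  0.06885836]Traceback (most recent call last):
  File "<stdin>", line 8, in <module>
  File "h.py", line 11, in ray
    m=optics.camera_model(n); r=rot(m)@[(u-m["cx"])/m["fx"],-(v-m["cy"])/m["fy"],-1]; o=np.array(m["origin"])
ValueError: time passes only in moves, steps and waits
```

The left edge works out at 76.5 mm against 74 mm for home. That is about 0.02 rad, within the 0.07 rad limit.

```bash
python3 -c "
from cell import robot
print(robot.hand_in())"
```

```text
the job is handed in; nothing more can be done
None
```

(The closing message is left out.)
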